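# Isolate the bender and pull its fuse carrier

### The job

Make the scroll bender safe: first turn the knob of the yellow isolator until its white pointer stands on the red index mark, and leave it there. Then pinch the two black side catches of the red fuse carrier together, draw the carrier straight up out of the fuse base, and finish while still holding it by its pinched catches, upright and still, about 10 cm above where it sat. Leave the blue carrier seated and do not shift the other things on the bench.

Things in the scene. Friction and masses are not known exactly. Their poses are not given: they have to be found in the camera images.
- isolator (a joint): angle of the isolator knob in rad, turning clockwise seen from above as it grows, range 0 to 3.14, friction 0.06 N m, no spring: stays where it is left. At 0 the pointer looks along the yellow box's own +y; at 1.571 it stands on the red index mark (box +x).
- isolator_box: yellow isolator box fixed to the bench, 120 x 120 x 60 mm, origin at the centre of its underside, z up. On its top a white dial plate, radius 52 mm, 3 mm thick, with a red index mark towards the box's +x and short black ticks elsewhere. May be on either side of the bench.
- knob_grip (a point): on the knob's axis (vertical through the box's origin), 93 mm above the bench, 6 mm below the top of the knob's bar: a good TCP point. The point's y axis lies along the bar towards the pointer; the fingers close across the bar, on its x axis.
- pointer_tip (a point): rim of the knob's disc at its white pointer, 32 mm from the axis. The knob: black disc, radius 32 mm, top 71 mm above the bench, with an upright bar on it 14 mm thick, 56 mm long, 71 to 99 mm above the bench. A white line runs along the top of the bar on the pointer's half only.
- index_mark (a point): about the inner end of the red index mark on the dial plate, 38 mm from the knob's axis; the mark is 8 mm wide and 13 mm long, radial.
- fuse_base: white base fixed to the bench, 200 (x) x 100 (y) x 48 mm, origin at the centre of its underside. Two wells, 63 x 47 mm, centred 50 mm either side of the origin along its x, floor 10 mm above the bench; one holds the red, the other the blue carrier, either way round. The carriers' catch teeth hook under a 14 mm deep lip along the wells' long sides. On either side of the bench.
- fuse_red: red carrier, about 0.2 kg, loose but latched in its well with 1.5 mm play; origin at the centre of its underside, 10 mm above the bench when seated; x and y along those of the base, z up. Two end blocks 44 mm wide (y), 40 mm high, so 2 mm above the base's top; above them a red fin, 56 (x) x 16 (y) mm, up to 72 mm above the origin.
- fuse_red_grip (a point): midway between the black ears of the red carrier, 62 mm above its origin: a good TCP point, fingers closing along the carrier's y, one outside each ear. An ear stands on each side (+y, -y) of the fin: 26 mm wide (x), 4 mm thick, 38 to 76 mm above the origin outside the base. Over both ears: 40 mm at rest, 26 mm fully pinched.
- fuse_red_catch_l (a joint): travel of the catch (black ear) on the red carrier's +y side, in m: 0 out (locked), 0.007 fully pinched in; spring 4 N at rest to 9 N fully in. The base lets go when both are in by 6 mm or more; pulled unpinched, the carrier stays locked.
- fuse_red_catch_r (a joint): the same for the catch on its -y side.
- fuse_blue: blue fuse carrier, the same shape, in the other well: to be left seated. Origin at the centre of its underside.
- ring_small: bystander: galvanised ring lying flat, outer radius 30 mm, 12 mm high, origin at the centre of its underside
- ring_big: bystander: galvanised ring lying flat, outer radius 62 mm, 14 mm high, origin at the centre of its underside
- ring_top: bystander: an equal ring on top of ring_big
- tin: bystander: closed paint tin, radius 42 mm, 100 mm high, origin at the centre of its underside
- hammer: bystander: hammer lying flat along its x axis, 260 mm long
- scroll: bystander: dark S-shaped forged scroll lying flat, about 160 x 80 x 12 mm, origin at its centre
- bracket: bystander: steel angle bracket, 90 x 40 x 65 mm, standing on its long leg
There are look-alikes about, which are no part of the job. Several things have the shape of the fuse_red; the one meant has the colours described above.

How it is judged:
On the way, in this order (a step that is already met when the one before it is completed fails the run):
1. the isolator's pointer stands on the red mark (within 9 degrees), the red carrier still seated (value of joint isolator between 1.41 and 1.73 rad and z of fuse_red in the frame of fuse_base below 0.02 m), for 0.3 s.
2. both catches of the red carrier pinched in by the fingers while it is still in its well (value of joint each of fuse_red_catch_l, fuse_red_catch_r above 0.0045 m and z of fuse_red in the frame of fuse_base below 0.045 m and contact force between the fingers and fuse_red above 2 N), for 0.05 s.
3. the red carrier drawn clear of the base, catches pinched (value of joint each of fuse_red_catch_l, fuse_red_catch_r above 0.0045 m and z of fuse_red in the frame of fuse_base above 0.07 m), for 0.1 s.
At the end, for the whole second after the job is handed in: Holding: red carrier in the fingers, both catches in > 4.5 mm, underside > 80 mm above bench, tilt < 15 deg, < 30 mm/s, touching no base, box or blue carrier. Isolator within 9 deg of the red mark. Blue carrier seated, moved < 8 mm (value of joint isolator between 1.41 and 1.73 rad and value of joint each of fuse_red_catch_l, fuse_red_catch_r above 0.0045 m and z of fuse_red in the frame of fuse_base above 0.08 m and height (world z) of fuse_red above 0.08 m and contact force between the fingers and fuse_red above 2 N and contact force between fuse_red and fuse_base below 0.2 N and contact force between fuse_red and isolator_box below 0.2 N and contact force between fuse_red and fuse_blue below 0.2 N and angle between fuse_red's own z axis and vertical below 0.26 rad and linear speed of fuse_red below 0.03 m/s and z of fuse_blue in the frame of fuse_base below 0.015 m and distance of fuse_blue from where it was at the start of the episode below 0.008 m); the arm keeps its last pose, push and grip.
It fails at once if the red carrier raised more than 10 mm while the isolator is off the red mark (z of fuse_red in the frame of fuse_base above 0.02 m and not (value of joint isolator between 1.41 and 1.73 rad)).
It fails at once if the blue carrier shifted by more than 10 mm (distance of fuse_blue from where it was at the start of the episode above 0.01 m).
It fails at once if a bystander shifted by more than 20 mm (distance of any of ring_small, ring_big, ring_top, tin, hammer, scroll, bracket from where it was at the start of the episode above 0.02 m).
It also fails if it takes over 51 s, if anything falls off the work surface, if the arm or the gripper's body presses on something with over 40 N, if the wrist force passes 120 N, or if a joint passes its speed limit or range.

### The arm

A 7-joint arm with a two-finger parallel gripper is mounted at the origin on the work surface. World frame = base frame: x ahead of the robot, y to its left, z up, the work surface at z = 0. Lengths are in m, angles in rad, forces in N, time in s.
With the tool pointing down it reaches from about 0.4 to 0.85 m from the base axis. Payload 10.4 kg.
Tool frame: the origin (TCP) lies between the finger pads, 19 mm behind the fingertips; this is the grasp point; z points along the fingers, y is the line along which they close (so a half turn about z gives the same grasp; the last joint's range is limited). The gripper opens to 87 mm and grips with 3 to 60 N. Pads are 19 mm wide; open, the fingers measure 117 mm over their backs; the gripper's body (75 mm by 190 mm) begins 51 mm behind the grasp point.
Start: joints at [-1.356, 0.332, -0.065, 1.46, 0.022, 1.35, -0.088], TCP at [0.147, 0.607, 0.241] pointing down, gripper open.
Joint ranges: [-2.6, 2.6], [-0.5, 2.12], [-1.47, 1.34], [0.16, 2.42], [-1.27, 4.41], [0.06, 2.06], [-2.6, 2.6]. Speed limits (rad/s): [2.22, 2.22, 2.79, 2.79, 3.14, 3.14, 3.14].

### API

Orientations are given as a unit quaternion [x, y, z, w].
In Python, from bench import status, vision, job, spotter gives the robot as it stands. The module is installed in compiled form; this text tells all that it offers.
- The arm moves only by the tool play_rows, never from a script. Its argument "series" is a list of rows, each a list of 6 numbers: the shift along the tool's x, y, z each as a share of 150 mm, from -1 to 1, then the turn, a rotation vector about the tool's x, y, z each as a share of 30 degrees, from -1 to 1. In form: [[x, y, z, ax, ay, az], ...]. A call has 1 to 5 rows; each row is the pose to reach, as a shift and turn from the pose commanded when the call began, along the tool's axes at that moment; what a row does not reach only later rows make up. A row lasts 1/10 s, in which the tool goes at most 50 mm and 8.59 degrees, less where a joint would pass 70% of its speed; a pose out of reach is approached as far as the arm can. A call with a number of a shift or a turn outside -1 to 1 is refused whole. A call with a gripper value outside its range is refused whole. "fingers" is the opening, from -1 (shut) to 1 (fully open), set as the call begins (left out, the last holds). The fingers move at their own pace and stop on an object; "squeeze" is the grip in N (left out, the last holds). Time passes only in rows, so rows that repeat a pose let the fingers close. It gives the time, the measured TCP pose, the force, the opening and the grip force at its end, in the units of the state.
- status.read_state(): the state, without advancing time (a new reading comes with each control period).
- vision.camera(name): name is "side" or "top"; returns the picture (384x512x3 uint8, blue, green, red); there is no depth.
- vision.calibration(name): a dict with "fx", "fy", "cx", "cy" (pixels), "D" ([k1, k2, p1, p2, k3] as OpenCV has them; the pictures are not rectified), "rvec" (rotation vector, rad) and "tvec" (3), from world to camera coordinates, as OpenCV has them. Camera axes: x right, y down, z forward; pixel columns grow to the right and rows downward; lengths in m; the calibration is good to about 2 mm. A picture is of the moment at which its call begins. calibration takes no time and is no camera call.
- job.close_job(): hands the job in; it is judged then, once.
Trained networks look in the newest picture that a camera, given by its name, has taken for a name from the list of things; names that differ only in an ending like _2 or _b are one class to them, and where a whole thing is asked for, a point or a joint stands for the part that bears it (a point fixed in the world has none). Each returns a list of dicts, best first, with "conf" (0 to 1); they miss things now and then, are a little off and sometimes report something else, mostly with a low value. They report only what shows in the picture. A call takes as long as a camera call. They do not tell look-alikes from the thing itself.
- spotter.boxes_of(camera, name): "point" ([x, y, z] in m, in world coordinates, good to about 4 mm: the middle of the surface that is visible of it).
- spotter.regions_of(camera, name): "pixels" (384x512 bool, what is visible of it).
The state is a dict: "time": time; "joint_positions": joint angles; "joint_vel": joint speeds; "joint_torque": joint torques, N m; "ee_pos": TCP position; "eef_rot": TCP orientation; "ft_force": force on the tool from outside, world axes, zero at the start; "torque": the same for the moment, N m; "width": finger opening in m; "grip_force": force on a finger pad.
Only numpy, scipy, OpenCV 4.12 (cv2) and the standard library are available. Lean on these libraries where they do the work, as an engineer would, in place of code of your own. Each camera call takes 0.05 s, during which the arm holds its last target. There are 200 camera calls.

## Working session

There is one attempt and no reset: what is moved stays moved. The work goes in short steps, Python scripts to look and compute and a tool call to move; the robot and the scene stay as the last step left them, time stands still between calls to the robot, and variables do not carry over. Pictures are saved under pics/ and viewed, at most 10 in all, crops included, and the job is handed in when it is done.

Besides the shell and the picture viewer there is one more tool, called after "Request:" in YAML: its name, and indented under it one key for each argument. play_rows: Moves the arm, as the interface text tells. Shift numbers are shares of 150 mm and turn numbers shares of 30 degrees, none past 1 either way. Its arguments: {"type":"object","properties":{"series":{"type":"array","items":{"type":"array","items":{"type":"number"}}},"fingers":{"type":"number"},"squeeze":{"type":"number"}},"required":["series"]}

```bash
mkdir -p pics
python3 - <<'E'
from bench import status, vision, spotter
import cv2
a=vision.camera("top"); b=vision.camera("side")
cv2.imwrite("pics/top.png",a); cv2.imwrite("pics/side.png",b)
for c in("top","side"):
    for n in("isolator_box","knob_grip","fuse_base","fuse_red","fuse_blue","fuse_red_catch_l","tin","hammer","bracket","ring_big","ring_small"):
        print(c,n,[([round(float(v),3) for v in d["point"]],round(float(d["conf"]),2)) for d in spotter.boxes_of(c,n)])
s=status.read_state(); print(s)
E
```

```text
top isolator_box [([0.54, 0.149, 0.07], 0.62), ([0.534, 0.147, 0.063], 0.59)]
top knob_grip [([0.536, 0.148, 0.072], 0.88)]
top fuse_base [([0.552, -0.13, 0.05], 0.97)]
top fuse_red [([0.619, -0.281, 0.044], 0.84), ([0.592, 0.004, 0.047], 0.76), ([0.6, -0.118, 0.068], 0.7)]
top fuse_blue [([0.501, -0.134, 0.065], 0.62)]
top fuse_red_catch_l [([0.605, -0.282, 0.044], 0.47), ([0.583, -0.003, 0.033], 0.43), ([0.612, 0.018, 0.061], 0.41)]
top tin [([0.757, 0.005, 0.1], 0.88), ([0.535, 0.151, 0.071], 0.45)]
top hammer [([0.53, 0.153, 0.062], 0.75), ([0.473, -0.501, 0.025], 0.64), ([0.503, -0.139, 0.062], 0.53)]
top bracket [([0.761, 0.208, 0.008], 0.71)]
top ring_big [([0.472, -0.502, 0.026], 0.41), ([0.534, 0.147, 0.062], 0.39), ([0.541, 0.148, 0.069], 0.38)]
top ring_small [([0.392, -0.007, 0.011], 0.58)]
side isolator_box [([0.527, 0.114, 0.058], 0.72)]
side knob_grip [([0.533, 0.143, 0.067], 0.49)]
side fuse_base [([0.535, -0.164, 0.05], 0.57), ([0.383, -0.011, 0.007], 0.3)]
side fuse_red [([0.616, -0.299, 0.04], 0.85), ([0.595, -0.007, 0.04], 0.8), ([0.599, -0.132, 0.076], 0.61)]
sid
[... 526 characters left out ...]
oint_positions': array([-1.3555867 ,  0.33217598, -0.06472393,  1.46009722,  0.02162658,
        1.34987941, -0.08849454]), 'joint_vel': array([-0.00095875,  0.00069717,  0.00048307, -0.00077231,  0.00312776,
        0.00074631,  0.00073684]), 'joint_torque': array([ 7.30986540e-04, -6.23022366e+01,  2.52980663e-02, -3.90120864e+01,
       -6.09900663e-02,  3.11519997e-02,  1.72543247e-05]), 'ee_pos': array([0.14721716, 0.6074439 , 0.24129193]), 'eef_rot': array([1.18606414e-01, 9.92941345e-01, 6.76510563e-05, 6.15733404e-06]), 'ft_force': array([-0.3092093 , -0.22218322,  0.07269918]), 'torque': array([-0.02013721, -0.07220125, -0.01540185]), 'grip_force': 0.0, 'width': 0.08744559362599802}
```

View pics/top.png

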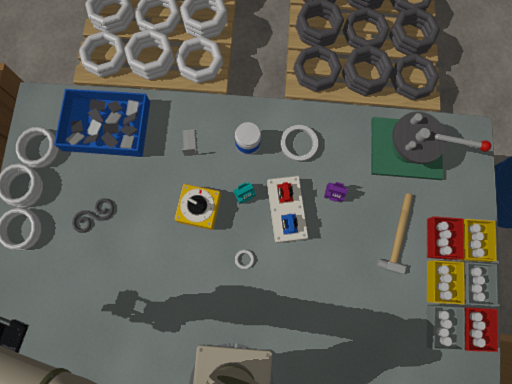

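View pics/side.png

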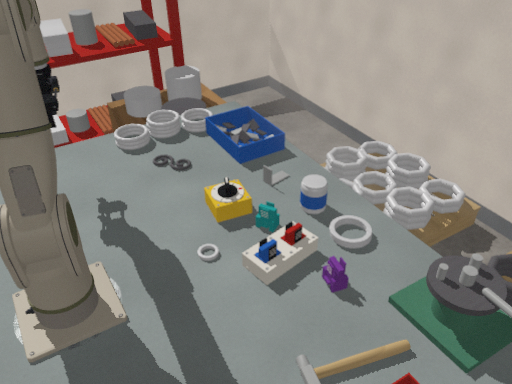

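The pictures show four carrier shapes. In the top view they are red at (285,192), blue at (290,223), teal at (245,193) and purple at (336,191). Only the red one is in the white base and matches the description. The isolator is at (198,205). Next I'll make a rectified close crop of both.

```bash
cat > h.py <<'E'
import cv2, numpy as np
from bench import vision
def cal(n):
    c=vision.calibration(n); K=np.array([[c["fx"],0,c["cx"]],[0,c["fy"],c["cy"]],[0,0,1.]])
    return K,np.array(c["D"],float),np.array(c["rvec"],float),np.array(c["tvec"],float)
def topix(n,P):
    K,D,r,t=cal(n); return cv2.projectPoints(np.asarray(P,float).reshape(-1,3),r,t,K,D)[0].reshape(-1,2)
def rect(n,img,cx,cy,z,half,ppm=2000):
    """metric view on the plane z: right=-y, up=+x"""
    N=int(2*half*ppm); v,u=np.mgrid[:N,:N]
    X=cx+half-v/ppm; Y=cy+half-u/ppm
    p=topix(n,np.stack([X,Y,np.full(X.shape,z)],-1)).astype(np.float32).reshape(N,N,2)
    return cv2.remap(img,p[...,0],p[...,1],cv2.INTER_CUBIC)
def world(px,cx,cy,half,ppm=2000):
    px=np.asarray(px,float); return np.stack([cx+half-px[...,1]/ppm, cy+half-px[...,0]/ppm],-1)
E
python3 - <<'E'
from h import *
a=cv2.imread("pics/top.png")
K,D,r,t=cal("top"); R=cv2.Rodrigues(r)[0]; print("cam",-R.T@t)
iso=rect("top",a,.535,.148,.06,.1,2000); base=rect("top",a,.552,-.13,.048,.125,1600)
cv2.imwrite("pics/crop.png",np.hstack([iso,base]))
hsv=cv2.cvtColor(iso,cv2.COLOR_BGR2HSV)
yel=cv2.inRange(hsv,(18,130,100),(38,255,255))
rr=cv2.minAreaRect(cv2.findNonZero(yel)); print("box",world(rr[0],.535,.148,.1),np.array(rr[1])/2000,rr[2])
# dial: white+red+black, everything inside hull of white
w=cv2.inRange(hsv,(0,0,150),(180,70,255)); w=cv2.morphologyEx(w,cv2.MORPH_OPEN,np.ones((5,5)))
e=cv2.fitEllipse(cv2.convexHull(cv2.findNonZero(w))); print("dial",world(e[0],.535,.148,.1),np.array(e[1])/2000)
h2=cv2.cvtColor(base,cv2.COLOR_BGR2HSV); w=cv2.inRange(h2,(0,0,150),(180,60,255)); w=cv2.morphologyEx(w,cv2.MORPH_OPEN,np.ones((9,9)))
n,l,s,c=cv2.connectedComponentsWithStats(w); k=1+s[1:,4].argmax()
rb=cv2.minAreaRect(cv2.findNonZero((l==k).astype('u1'))); print("base",world(rb[0],.552,-.13,.125,1600),np.array(rb[1])/1600,rb[2], world(cv2.boxPoints(rb),.552,-.13,.125,1600))
E
```

```text
cam [ 0.31216384 -0.0134422   1.37464865]
box [0.53693289 0.15004668] [0.12367066 0.12541328] 7.480885982513428
dial [0.54012491 0.1517276 ] [0.10433636 0.10479438]
base [ 0.55420231 -0.12948774] [0.20121719 0.10449079] 78.86369323730469 [[ 0.64282562 -0.05879419]
 [ 0.66300738 -0.16131745]
 [ 0.46557899 -0.20018129]
 [ 0.44539725 -0.09765803]]
```

View pics/crop.png

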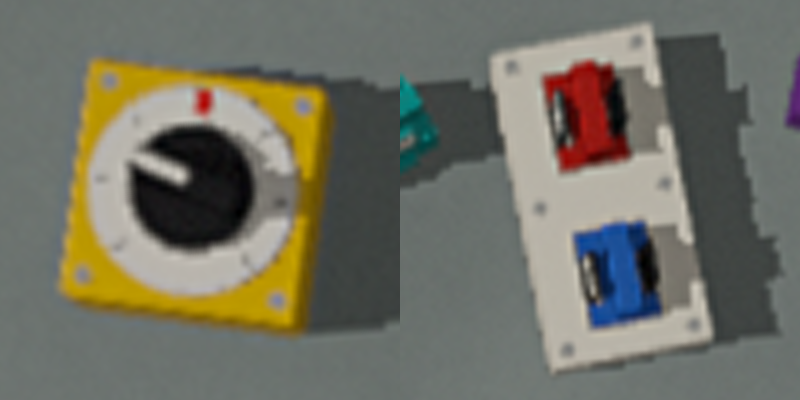

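The crop confirms the red carrier at (588,115) in the white base and the blue one at (618,275). The isolator's red mark is at (203,100), with the pointer now at (132,158), about 75° away. The dial and base measure about 104 mm and 201 × 104 mm, which fits the sizes given. Next I'll plan the approach and check the fuse pose by projecting it.

```bash
cat >> h.py <<'E'
from bench import status
from scipy.spatial.transform import Rotation as Ro
def goto(target,yaw,p=None,R=None,n=1):
    """print moves (in shares) to target with tool x at yaw deg, tool z down"""
    if p is None:
        s=status.read_state(); p=s["ee_pos"]; R=Ro.from_quat(s["eef_rot"])
    G=Ro.from_matrix(Ro.from_euler("z",yaw,degrees=True).as_matrix()@np.diag([1,-1,-1.]))
    for i in range(n):
        f=1/(n-i); d=R.inv().apply((np.array(target)-p)*f)/.15; w=np.degrees((R.inv()*G).as_rotvec())*f/30
        print(np.round(np.r_[d,w],3)); p=p+(np.array(target)-p)*f; R=R*Ro.from_rotvec(np.radians(w*30))
E
python3 - <<'E'
from h import *
s=status.read_state(); goto([.5395,.1513,.2],69.5,n=4)
a=cv2.imread("pics/top.png"); b=cv2.imread("pics/side.png")
def box(c,yaw,lo,hi):
    P=np.array([[x,y,z] for x in(lo[0],hi[0]) for y in(lo[1],hi[1]) for z in(lo[2],hi[2])]); return Ro.from_euler("z",yaw,degrees=True).apply(P)+[*c,0]
E=[(0,1),(2,3),(4,5),(6,7),(0,2),(1,3),(4,6),(5,7),(0,4),(1,5),(2,6),(3,7)]
out=[]
for n,im,(x0,y0,x1,y1) in(("top",a,(170,165,320,250)),("side",b,(195,170,345,285))):
    f=5; im=cv2.resize(im[y0:y1,x0:x1],None,fx=f,fy=f,interpolation=cv2.INTER_CUBIC)
    for P,c in((box((.554,-.1317),11.1,(-.1,-.05,0),(.1,.05,.048)),(0,0,255)),(box((.554,-.1317),11.1,(.022,-.008,.05),(.078,.008,.082)),(0,255,0)),(box((.5395,.1513),-7,(-.06,-.06,0),(.06,.06,.06)),(255,0,255)),(box((.5395,.1513),69.5,(-.028,-.007,.071),(.028,.007,.099)),(0,255,0))):
        q=((topix(n,P)-[x0,y0]+.5)*f).astype(int)
        for i,j in E: cv2.line(im,tuple(map(int,q[i])),tuple(map(int,q[j])),c,1)
    out.append(im)
cv2.imwrite("pics/ov_top.png",out[0]); cv2.imwrite("pics/ov_side.png",out[1])
E
```

```text
[-0.814 -0.585  0.069  0.    -0.     0.807]
[-0.983 -0.199  0.069  0.    -0.     0.807]
[-0.978  0.221  0.069  0.    -0.     0.807]
[-0.801  0.603  0.069  0.    -0.     0.807]
```

View pics/ov_top.png

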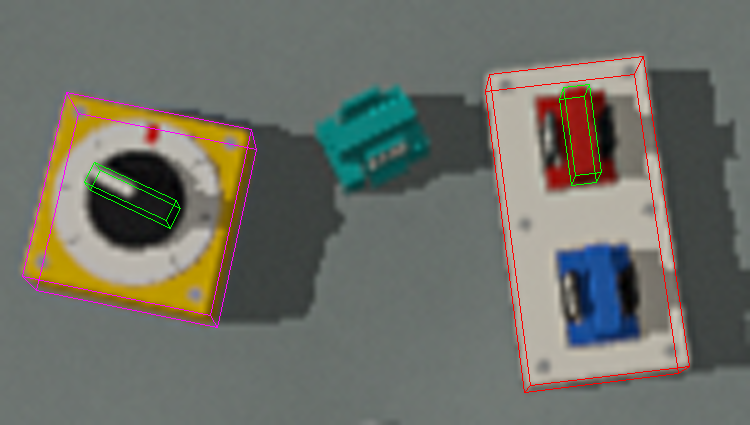

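View pics/ov_side.png

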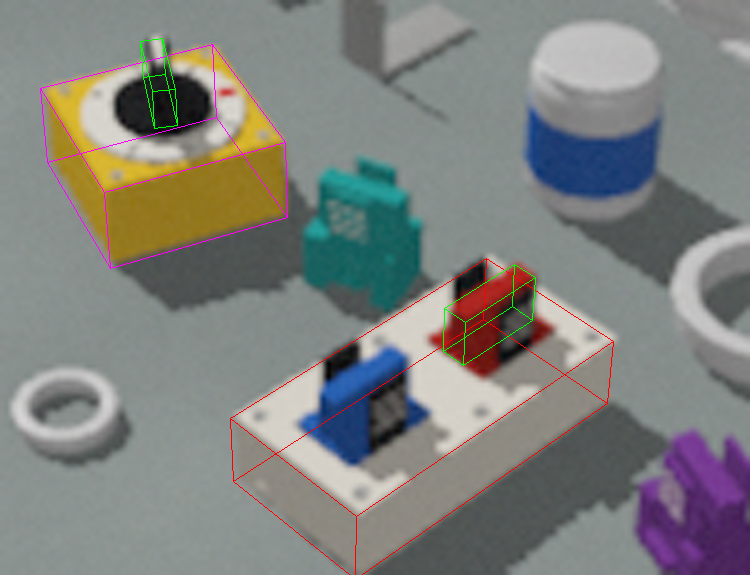

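The overlays line up with the box, bar, base and red fin within about 2 mm in both views. Moving to the isolator now.

Request:
play_rows:
  series:
    - [-0.4,-0.3,0,0,0,0.27]
    - [-0.81,-0.58,0,0,0,0.54]
    - [-0.81,-0.58,0,0,0,0.8]
    - [-0.81,-0.58,0,0,0,0.8]
  fingers: 1

```text
time: 1.6
ee_pos: [0.251, 0.4894, 0.2419]
eef_rot: [0.329, 0.944, 0.0, 0.001]
ft_force: [-0.3, 0.7, -0.0]
width: 0.0868
grip_force: 0.0
```

Request:
play_rows:
  series:
    - [-0.33,-0.07,0,0,0,0.27]
    - [-0.66,-0.13,0,0,0,0.54]
    - [-0.98,-0.2,0,0,0,0.8]
    - [-0.98,-0.2,0,0,0,0.8]

```text
time: 2.0
ee_pos: [0.3481, 0.3752, 0.2418]
eef_rot: [0.518, 0.855, 0.0, 0.001]
ft_force: [-0.4, -0.1, -0.4]
width: 0.0868
grip_force: 0.0
```

Request:
play_rows:
  series:
    - [-0.33,0.07,0,0,0,0.27]
    - [-0.66,0.15,0,0,0,0.54]
    - [-0.98,0.22,0,0,0,0.8]
    - [-0.98,0.22,0,0,0,0.8]

```text
time: 2.4
ee_pos: [0.4461, 0.261, 0.2418]
eef_rot: [0.685, 0.729, 0.0, 0.001]
ft_force: [-0.9, 1.6, -0.0]
width: 0.0873
grip_force: 0.0
```

```bash
python3 -c "
from h import *
goto([.5395,.1513,.16],69.5); print(status.read_state()['joint_positions'],status.read_state()['time'])"
```

```text
[-0.768  0.575  0.547  0.004  0.002  0.803]
[-0.93949642  0.08464177  0.34117312  1.76159134 -0.02710177  1.29915071
 -0.52976118] 2.4
```

Request:
play_rows:
  series:
    - [-0.26,0.2,0.18,0,0,0.27]
    - [-0.52,0.4,0.36,0,0,0.54]
    - [-0.77,0.575,0.55,0,0,0.8]
    - [-0.77,0.575,0.55,0,0,0.8]
    - [-0.77,0.575,0.55,0,0,0.8]

```text
time: 2.9
ee_pos: [0.537, 0.156, 0.1572]
eef_rot: [0.818, 0.575, -0.001, 0.0]
ft_force: [-0.2, 0.3, -0.4]
width: 0.0871
grip_force: 0.0
```

```bash
python3 -c "
from h import *
goto([.5395,.1513,.095],69.5); print(status.read_state()['joint_positions'],status.read_state()['time'])"
```

```text
[-0.022  0.027  0.415 -0.002  0.005  0.023]
[-0.77053547  0.26436291  0.47300618  1.76613408 -0.12935122  1.14462304
 -0.60348901] 2.9
```

Request:
play_rows:
  series:
    - [-0.02,0.03,0.15,0,0,0.02]
    - [-0.02,0.03,0.3,0,0,0.02]
    - [-0.02,0.03,0.415,0,0,0.02]
    - [-0.02,0.03,0.415,0,0,0.02]

```text
time: 3.3
ee_pos: [0.5382, 0.1555, 0.095]
eef_rot: [0.819, 0.573, -0.001, -0.001]
ft_force: [-1.1, -0.0, 0.4]
width: 0.0872
grip_force: 0.0
```

Request:
play_rows:
  series:
    - [0,0,0,0,0,0]
    - [0,0,0,0,0,0]
    - [0,0,0,0,0,0]
    - [0,0,0,0,0,0]
    - [0,0,0,0,0,0]
  fingers: -1
  squeeze: 15

```text
time: 3.8
ee_pos: [0.54, 0.1543, 0.0969]
eef_rot: [0.82, 0.572, 0.0, -0.0]
ft_force: [-0.1, 0.0, -0.1]
width: 0.0549
grip_force: 0.0
```

Request:
play_rows:
  series:
    - [0,0,0,0,0,0]
    - [0,0,0,0,0,0]

```text
time: 4.0
ee_pos: [0.5399, 0.1542, 0.0965]
eef_rot: [0.82, 0.572, 0.0, -0.0]
ft_force: [0.1, -0.6, -0.1]
width: 0.0385
grip_force: 0.0
```

```bash
python3 -c "
from h import *
s=status.read_state();goto(s['ee_pos'],-7.3,n=3); print(s['ee_pos'],s['joint_positions'],s['torque'],s['width'])"
```

```text
[ 0.     0.     0.    -0.    -0.     0.856]
[ 0.     0.     0.    -0.    -0.     0.856]
[ 0.     0.     0.    -0.    -0.     0.856]
[0.53986666 0.15422678 0.09653391] [-0.7477145   0.3392279   0.4599443   1.81860846 -0.17401818  1.02343644
 -0.57246771] [-0.18185332  0.06216841 -0.02735393] 0.038518769239758124
```

Request:
play_rows:
  series:
    - [-0.02,0,0.01,0,0,0]
    - [-0.02,0,0.01,0,0,0]
    - [-0.02,0,0.01,0,0,0]
    - [-0.02,0,0.01,0,0,0]
    - [-0.02,0,0.01,0,0,0]

```text
time: 4.5
ee_pos: [0.5398, 0.1509, 0.0951]
eef_rot: [0.82, 0.572, 0.001, 0.001]
ft_force: [4.9, -1.6, -2.7]
width: 0.0141
grip_force: 15.0
```

```bash
python3 -c "
from h import *
s=status.read_state();goto(s['ee_pos'],-7.3,n=3); print(s['ee_pos'],s['grip_force'],s['torque'],s['width'])"
```

```text
[ 0.     0.     0.     0.001 -0.001  0.856]
[ 0.     0.     0.     0.001 -0.001  0.856]
[ 0.     0.     0.     0.001 -0.001  0.856]
[0.53975027 0.15085296 0.09505028] 14.999354020692408 [-0.44361213 -1.02982266  0.02737632] 0.014111511579919267
```

Request:
play_rows:
  series:
    - [0,0,0,0,0,0.2]
    - [0,0,0,0,0,0.4]
    - [0,0,0,0,0,0.6]
    - [0,0,0,0,0,0.86]
    - [0,0,0,0,0,0.86]
  squeeze: 30

```text
time: 5.0
ee_pos: [0.5397, 0.1509, 0.0951]
eef_rot: [0.928, 0.372, 0.001, 0.001]
ft_force: [4.6, -1.3, -3.4]
width: 0.0139
grip_force: 30.0
```

Request:
play_rows:
  series:
    - [0,0,0,0,0,0.2]
    - [0,0,0,0,0,0.4]
    - [0,0,0,0,0,0.6]
    - [0,0,0,0,0,0.86]
    - [0,0,0,0,0,0.86]

```text
time: 5.5
ee_pos: [0.5396, 0.151, 0.0951]
eef_rot: [0.988, 0.156, 0.001, 0.0]
ft_force: [6.2, -1.8, -2.9]
width: 0.0138
grip_force: 30.0
```

```bash
python3 -c "
from h import *
s=status.read_state();goto([.5397,.1510,.095],-7.3); print(s['ee_pos'],s['joint_positions'],s['ft_force'],s['torque'],s['width'])"
```

```text
[ 0.     0.     0.001  0.001 -0.003  0.843]
[0.5396364  0.15098827 0.09507687] [-0.87602211  0.36292571  0.62259076  1.83042416 -0.24369082  1.02376306
 -1.41325325] [ 6.20596251 -1.78005002 -2.87561177] [-0.42706503 -1.01211791 -0.03987036] 0.013761981511336892
```

Request:
play_rows:
  series:
    - [0,0,0,0,0,0.25]
    - [0,0,0,0,0,0.5]
    - [0,0,0,0,0,0.7]
    - [0,0,0,0,0,0.86]
    - [0,0,0,0,0,0.86]

```text
time: 6.0
ee_pos: [0.5396, 0.1511, 0.0951]
eef_rot: [0.998, -0.067, 0.001, 0.0]
ft_force: [4.8, -1.3, -3.9]
width: 0.0138
grip_force: 30.0
```

Request:
play_rows:
  series:
    - [0,0,0,0,0,0]
    - [0,0,0,0,0,0]
    - [0,0,0,0,0,0]
    - [0,0,0,0,0,0]

```text
time: 6.4
ee_pos: [0.5396, 0.1511, 0.0951]
eef_rot: [0.998, -0.066, 0.001, 0.0]
ft_force: [5.9, -1.6, -4.0]
width: 0.0138
grip_force: 30.0
```

Request:
play_rows:
  series:
    - [0,0,0,0,0,0]
    - [0,0,0,0,0,0]
    - [0,0,0,0,0,0]
    - [0,0,0,0,0,0]
    - [0,0,0,0,0,0]
  fingers: 0

```text
time: 6.9
ee_pos: [0.5387, 0.1515, 0.095]
eef_rot: [0.998, -0.066, -0.0, -0.0]
ft_force: [0.2, -0.7, -0.2]
width: 0.0413
grip_force: 0.0
```

Request:
play_rows:
  series:
    - [0,0,-0.25,0,0,0]
    - [0,0,-0.5,0,0,0]
    - [0,0,-0.75,0,0,0]
    - [0,0,-0.75,0,0,0]

```text
time: 7.3
ee_pos: [0.5411, 0.1518, 0.2123]
eef_rot: [0.998, -0.067, 0.003, -0.002]
ft_force: [0.6, 0.1, 0.8]
width: 0.0434
grip_force: 0.0
```

```bash
python3 -c "
from h import *
s=status.read_state();goto([.6033,-.1220,.2],11.1,n=2); print(s['ee_pos'],s['joint_positions'],s['width'])"
```

```text
[ 0.326  0.877  0.039 -0.003 -0.006 -0.312]
[ 0.179  0.918  0.04  -0.003 -0.006 -0.312]
[0.54114135 0.15175064 0.21233868] [-1.0043734   0.24419704  0.7622315   1.71232113 -0.17900754  1.24847178
 -1.90524862] 0.04337216249009746
```

Moving over to the fuse, opening the fingers on the way. Then I'll look back at the knob with the arm clear of it.

Request:
play_rows:
  series:
    - [0.11,0.3,0.01,0,0,-0.11]
    - [0.22,0.6,0.02,0,0,-0.22]
    - [0.33,0.88,0.04,0,0,-0.31]
    - [0.33,0.88,0.04,0,0,-0.31]
  fingers: 1

```text
time: 7.7
ee_pos: [0.5705, 0.0061, 0.2012]
eef_rot: [1.0, 0.011, 0.0, 0.001]
ft_force: [0.2, -0.9, -0.1]
width: 0.0679
grip_force: 0.0
```

Request:
play_rows:
  series:
    - [0.06,0.3,0.01,0,0,-0.11]
    - [0.12,0.6,0.02,0,0,-0.22]
    - [0.18,0.92,0.04,0,0,-0.31]
    - [0.18,0.92,0.04,0,0,-0.31]
    - [0.18,0.92,0.04,0,0,-0.31]

```text
time: 8.2
ee_pos: [0.6009, -0.1247, 0.1947]
eef_rot: [0.996, 0.094, -0.001, 0.0]
ft_force: [0.5, 0.6, -0.1]
width: 0.0867
grip_force: 0.0
```

Run:
```python
from h import *
a=vision.camera("top"); b=vision.camera("side")
i=rect("top",a,.535,.148,.06,.1,2000); j=cv2.resize(b[170:290,195:315],(400,400),interpolation=cv2.INTER_CUBIC)
cv2.imwrite("pics/after.png",np.hstack([i,j]))
s=status.read_state(); print(s["ee_pos"],s["joint_positions"],s["width"]); goto([.6033,-.1220,.075],11.1)
```

```text
[ 0.60143775 -0.12172312  0.19493533] [-0.48304368  0.41505336  0.79277043  1.59016999 -0.30651384  1.26627607
 -1.01771814] 0.08702633714796942
[ 0.012  0.005  0.8   -0.002  0.001 -0.002]
```

View pics/after.png

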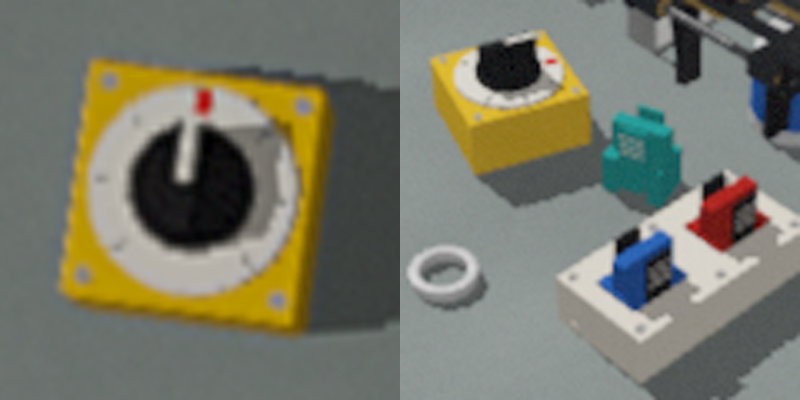

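The pointer line runs from (183,178) to (190,120), tilted about 7° to the right. That matches the box's yaw, and the line aims at the red mark at (203,100). The carriers are untouched, so I'll descend on the red one.

Request:
play_rows:
  series:
    - [0.01,0,0.2,0,0,0]
    - [0.01,0,0.4,0,0,0]
    - [0.01,0,0.6,0,0,0]
    - [0.01,0,0.8,0,0,0]
    - [0.01,0,0.8,0,0,0]

```text
time: 8.8
ee_pos: [0.6006, -0.12, 0.0717]
eef_rot: [0.995, 0.097, -0.003, -0.001]
ft_force: [-0.3, 0.1, -0.1]
width: 0.0871
grip_force: 0.0
```

Request:
play_rows:
  series:
    - [0,0,0,0,0,0]
    - [0,0,0,0,0,0]

```text
time: 9.0
ee_pos: [0.604, -0.1224, 0.0773]
eef_rot: [0.995, 0.096, 0.001, 0.0]
ft_force: [-0.5, 0.8, 0.9]
width: 0.0866
grip_force: 0.0
```

```bash
python3 -c "
from h import *
s=status.read_state();goto([.6033,-.1220,.074],11.1); print(s['ee_pos'],s['ft_force'],s['width'])"
```

```text
[-0.004 -0.004  0.022  0.001 -0.005 -0.002]
[ 0.60398229 -0.12241928  0.07733726] [-0.48256987  0.84584689  0.94633146] 0.08663119362932055
```

Request:
play_rows:
  series:
    - [0,0,0.015,0,0,0]
    - [0,0,0.015,0,0,0]
    - [0,0,0.015,0,0,0]
    - [0,0,0.015,0,0,0]
    - [0,0,0.015,0,0,0]
  fingers: -1
  squeeze: 8

```text
time: 9.5
ee_pos: [0.6029, -0.1229, 0.0733]
eef_rot: [0.995, 0.096, 0.0, -0.0]
ft_force: [-0.5, 0.5, -0.6]
width: 0.0549
grip_force: 0.0
```

Request:
play_rows:
  series:
    - [0,0,0,0,0,0]
    - [0,0,0,0,0,0]
    - [0,0,0,0,0,0]
    - [0,0,0,0,0,0]
    - [0,0,0,0,0,0]

```text
time: 10.0
ee_pos: [0.6029, -0.1229, 0.0733]
eef_rot: [0.995, 0.096, 0.0, -0.0]
ft_force: [-0.2, 0.1, 1.4]
width: 0.0281
grip_force: 8.0
```

Request:
play_rows:
  series:
    - [0,0,0,0,0,0]
    - [0,0,0,0,0,0]
    - [0,0,0,0,0,0]
    - [0,0,0,0,0,0]
  squeeze: 35

```text
time: 10.4
ee_pos: [0.603, -0.1228, 0.0736]
eef_rot: [0.995, 0.096, 0.0, -0.0]
ft_force: [-1.5, 1.0, 4.2]
width: 0.0225
grip_force: 34.9
```

Request:
play_rows:
  series:
    - [0,0,0,0,0,0]
    - [0,0,-0.02,0,0,0]
    - [0,0,-0.04,0,0,0]
    - [0,0,-0.06,0,0,0]
  squeeze: 25

```text
time: 10.8
ee_pos: [0.6026, -0.1229, 0.0821]
eef_rot: [0.995, 0.096, -0.0, -0.0]
ft_force: [0.4, -0.4, -1.9]
width: 0.0234
grip_force: 24.9
```

Run:
```python
from h import *
b=vision.camera("side"); cv2.imwrite("pics/lift.png",cv2.resize(b[190:310,210:370],(640,480),interpolation=cv2.INTER_CUBIC))
s=status.read_state(); print(s["ee_pos"],s["ft_force"],s["width"],s["grip_force"])
```

```text
[ 0.60293379 -0.12300161  0.08272749] [ 0.74113447  0.18730949 -1.45389273] 0.023277190685218167 24.940360486507416
```

View pics/lift.png

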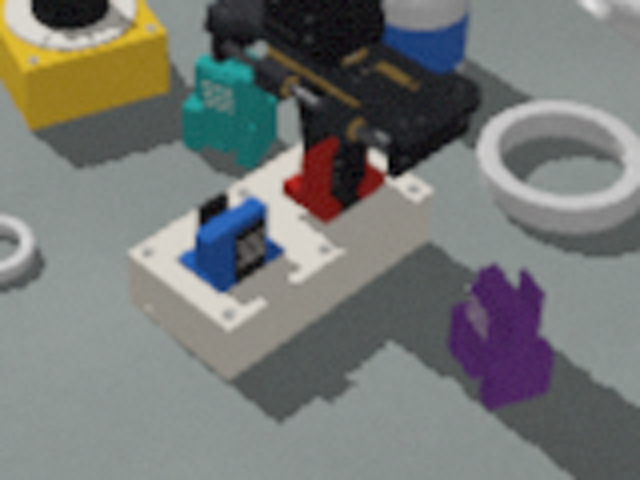

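The wrist force is about -1.5 N, which is the carrier's weight. The carrier at (330,180) is rising freely from the base, so I'll keep lifting to +100 mm.

Request:
play_rows:
  series:
    - [0,0,-0.04,0,0,0]
    - [0,0,-0.08,0,0,0]
    - [0,0,-0.12,0,0,0]
    - [0,0,-0.16,0,0,0]
    - [0,0,-0.2,0,0,0]

```text
time: 11.35
ee_pos: [0.6029, -0.1229, 0.1129]
eef_rot: [0.995, 0.096, 0.0, -0.0]
ft_force: [-0.3, -0.2, -1.6]
width: 0.0237
grip_force: 25.0
```

Request:
play_rows:
  series:
    - [0,0,-0.06,0,0,0]
    - [0,0,-0.12,0,0,0]
    - [0,0,-0.18,0,0,0]
    - [0,0,-0.24,0,0,0]
    - [0,0,-0.3,0,0,0]

```text
time: 11.85
ee_pos: [0.6029, -0.1229, 0.1581]
eef_rot: [0.995, 0.096, 0.0, -0.0]
ft_force: [0.6, -0.2, -2.1]
width: 0.0234
grip_force: 25.0
```

Request:
play_rows:
  series:
    - [0,0,-0.04,0,0,0]
    - [0,0,-0.08,0,0,0]
    - [0,0,-0.11,0,0,0]
    - [0,0,-0.13,0,0,0]
    - [0,0,-0.13,0,0,0]

```text
time: 12.35
ee_pos: [0.603, -0.1229, 0.177]
eef_rot: [0.995, 0.096, 0.0, -0.0]
ft_force: [0.2, 0.7, -2.1]
width: 0.0234
grip_force: 25.0
```

Request:
play_rows:
  series:
    - [0,0,0,0,0,0]
    - [0,0,0,0,0,0]
    - [0,0,0,0,0,0]
    - [0,0,0,0,0,0]
    - [0,0,0,0,0,0]

```text
time: 12.85
ee_pos: [0.6028, -0.1229, 0.1766]
eef_rot: [0.995, 0.096, -0.0, -0.0]
ft_force: [-0.0, -0.2, -2.9]
width: 0.0234
grip_force: 24.9
```

Run:
```python
from h import *
b=vision.camera("side"); cv2.imwrite("pics/end.png",cv2.resize(b[150:310,190:390],(750,600),interpolation=cv2.INTER_CUBIC))
s=status.read_state(); print(s["ee_pos"],s["ft_force"],s["width"],s["grip_force"],abs(s["joint_vel"]).max())
```

```text
[ 0.60284361 -0.12287574  0.17668576] [ 0.60862911 -0.11856468 -1.10518262] 0.02324293415767512 24.940591156482697 0.0014360903167831539
```

View pics/end.png

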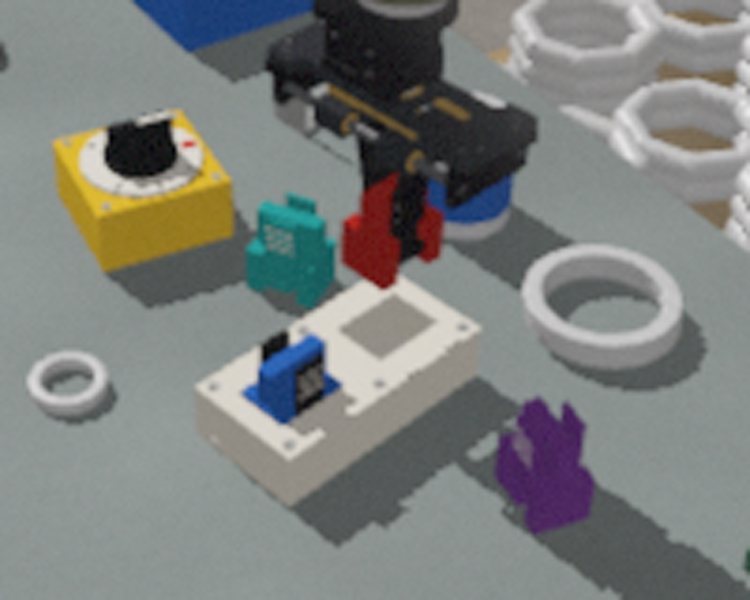

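The red carrier at (390,235) is held upright above its empty well at (390,325), the blue one at (290,380) is still seated, and the pointer is on the mark. I'm handing the job in.

```bash
python3 -c "
from bench import job
print(job.close_job())"
```

```text
the job is handed in; nothing more can be done
None
```

The job is handed in (no verdict was returned): in the last picture the isolator pointer is on the red mark, the red carrier is held upright by its pinched catches about 10 cm above its well, and the blue carrier is still seated.

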